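Pin the swing bar of a board test fixture

TASK

Close the sprung swing bar of the board test fixture and lock it: thread the steel hinge pin from its stand down through the fixture's upper knuckle, the bar's knuckle and the lower knuckle, and press it fully home so that its head sits on the upper knuckle. The bar springs back when let go and the holes must be lined up by feel, so push gently and do not wedge or hammer the pin; leave the spray can, the spool and the screwdriver where they are.

Things in the scene. Friction and masses are not known exactly. Their poses are not given: they have to be found in the camera images.
- fixture: Aluminium base plate 170 x 310 x 12 mm fixed to the bench. Origin on the bench; x away from the robot at yaw 0, y left; spans x -50..+120, y -155..+155 mm. A steel clevis has a vertical hole axis at x 0, y -80: lower knuckle z 12..34, gap open to -x, +x, +y, upper knuckle z 50..66, both 44 x 40 mm; web at y -100..-114 up to z 66. Bar pivot at x 0, y +120. A circuit board lies on the +x half.
- knuckle (a point): Centre of the mouth of the upper knuckle's hole (13.5 mm, chamfered 2 mm), on its top face, 66 mm above the bench; fixed to the fixture, same axes, z up.
- lower (a point): Mouth of the lower knuckle's hole (14 mm), 34 mm above the bench; fixed to the fixture. A spring ball in its side, 10 mm down, catches the dropped pin 2 to 9 mm short of home; pressing the head down with about 5 to 12 N takes it past, and the pin then stays in.
- bar: Dark steel swing bar 20 mm wide, z 36..48 mm above the bench, turning level on its pivot (origin, at bench level); starts 0.12..0.16 rad open to fixture -x. 200 mm along its -y is its knuckle, a flat plate with a 14 mm hole, clamped up to 13 mm to either side (x) of the bar's line, unknown: holes line up somewhere within 0.065 rad of parallel to the fixture. It can go too far.
- paddle (a point): Upright steel paddle on the bar, to push towards +x: 8 mm thick, 36 mm wide along the bar, z 48..90 mm, 140 mm from the pivot. Point: middle of its -x face, 80 mm above the bench; axes are the bar's. Pushing takes about 2 to 6 N (spring, stiff pivot), rising sharply once the pin drops in and locks the bar: stop there, over 15 N wedges the pin. Let go without the pin, it springs back 3 mm or more.
- pin: Loose steel pin, 80 g, upright in its stand. Origin at the centre of its foot, z towards the head. Shank 12 mm thick, 50 mm long, last 4 mm tapering to 7 mm; round head 22 mm across, 18 mm tall. Foot 6 mm above the bench in the stand; 48 mm when put in the upper knuckle (it stands on the bar's plate, already below); 16 mm fully home. It drops by its own weight when the bar's hole is under it.
- pin_collar (a point): Underside of the pin's head, on the pin's axis, 50 mm above its foot; rests on knuckle when fully home.
- stand: Grey plastic block 70 x 70 x 32 mm fixed to the bench; origin at the centre of its underside. The pin stands in its central hole, 14.5 mm wide and 26 mm deep.
- can: Bystander: spray can 52 mm across, 160 mm tall, upright, loose; origin at the centre of its underside.
- spool: Bystander: grey spool 56 mm across, 40 mm tall, loose; origin at the centre of its underside.
- driver: Bystander: screwdriver 180 mm long lying on the bench, loose; origin on the bench under its middle, handle to its -x.

How it is judged (in metres and radians):
At the end, for the whole second after the job is handed in: The pin is upright (within 0.08 rad) in all three knuckles with the underside of its head within 2 mm of the upper knuckle's top face and within 3 mm of the hole's centre, the bar is in line with the fixture within 0.08 rad, and the pin is at rest (z of pin_collar in the frame of knuckle between -0.003 and 0.002 m and horizontal distance between pin_collar and knuckle below 0.003 m and angle between pin's own z axis and vertical below 0.08 rad and angle between the x axis of bar and the x axis of fixture, either way round below 0.08 rad and linear speed of pin below 0.01 m/s); the robot touches nothing.
It fails at once if the pin and the bar are forced against each other with more than 10 N (contact force between pin and bar above 10 N).
It fails at once if the pin is forced against the fixture with more than 45 N (contact force between pin and fixture above 45 N).
It fails at once if the spray can is moved by more than 20 mm (distance of can from where it was at the start of the episode above 0.02 m).
It fails at once if the spool is moved by more than 20 mm (distance of spool from where it was at the start of the episode above 0.02 m).
It fails at once if the screwdriver is moved by more than 20 mm (distance of driver from where it was at the start of the episode above 0.02 m).
It also fails if it takes over 58 s, if anything falls off the work surface, if the arm or the gripper's body presses on something with over 40 N, if the wrist force passes 120 N, or if a joint passes its speed limit or range.

ROBOT

A 6-joint arm with a two-finger parallel gripper is mounted at the origin on the work surface. World frame = base frame: x ahead of the robot, y to its left, z up, the work surface at z = 0. Lengths are in mm, angles in rad, forces in N, time in s.
With the tool pointing down it reaches from about 350 to 925 mm from the base axis. Payload 6.4 kg.
Tool frame: the origin (TCP) lies at the very end of the fingers, on their centre line; the grasp point (between the pads) lies 19 mm behind it; z points along the fingers, y is the line along which they close (so a half turn about z gives the same grasp; the last joint's range is limited). The gripper opens to 85 mm and grips with 20 to 120 N. Pads are 22 mm wide; open, the fingers measure 114 mm over their backs; the gripper's body (76 mm by 85 mm) begins 54 mm behind the grasp point. The pads swing forward as they close: fully open they stand 13 mm farther back than shut.
Start: joints at [-1.49, 0.245, 1.558, -0, 1.339, -0.174], TCP at [163.838, -629.024, 231.29] pointing down, gripper open.
Joint ranges: [-3.13, 3.13], [-1.02, 2.26], [0.13, 2.54], [-0.95, 4.09], [0.21, 2.88], [-2.74, 2.74]. Speed limits (rad/s): [2.57, 2.57, 3.14, 3.14, 3.14, 3.14].

INTERFACE

Orientations are given as a unit quaternion [w, x, y, z].
In Python, from cell import robot gives the robot as it stands.
- The arm moves only by the tool carry_out, never from a script. Its argument "increments" is a list of rows, each an object of numbers: "fingers": the closure in counts, from 0 (fully open) to 255 (shut); "tx", "ty", "tz": the shift along the tool's x, y, z in m; "roll": the turn about the tool's z in degrees. In form: [{"fingers": .., "tx": .., "ty": .., "tz": .., "roll": ..}, ...]. A call has 1 to 20 rows; each row shifts and turns the commanded pose from where the row before left it, along the tool's axes as they then stand; what a row does not reach is not made up. A row lasts 1/10 s, in which the tool goes at most 50 mm and 8.59 degrees, less where a joint would pass 70% of its speed; a pose out of reach is approached as far as the arm can. A call with a gripper value outside its range is refused whole. The fingers move at their own pace and stop on an object; "newtons" is the grip in N (left out, the last holds). Time passes only in rows, so rows that do not move let the fingers close. It gives the time, the measured TCP pose, the force, the opening and the grip force at its end, in the units of the state.
- robot.sense(): the state, without advancing time (a new reading comes with each control period).
- robot.grab_frame(name): name is "scene" or "top" or "wrist"; returns the picture (480x640x3 uint8, red, green, blue); there is no depth.
- robot.camera_model(name): a dict with "fx", "fy", "cx", "cy" (pixels), "extrinsics" (4x4, takes a point from camera to world coordinates); the wrist camera has in their place "T_tool_cam" (4x4, takes a point from camera to tool coordinates, whose origin is the TCP and whose axes are the flange's). Camera axes: x right, y down, z forward; pixel columns grow to the right and rows downward; lengths in mm; the calibration is good to about 2 mm. The wrist camera is an equidistant fisheye: a pixel r from the principal point sees the ray r / f radians off the axis. A picture is of the moment at which its call begins: read the wrist's pose just before it. camera_model takes no time and is no camera call.
- robot.close_job(): hands the job in; it is judged then, once.
Trained networks look in the newest picture that a camera, given by its name, has taken for a name from the list of things; names that differ only in an ending like _2 or _b are one class to them, and where a whole thing is asked for, a point or a joint stands for the part that bears it (a point fixed in the world has none). Each returns a list of dicts, best first, with "p" (0 to 1); they miss things now and then, are a little off and sometimes report something else, mostly with a low value. They report only what shows in the picture. A call takes as long as a camera call.
- robot.search_frame(camera, label): "box" ([centre column, centre row, width, height] in pixels, round what is visible of it).
- robot.tip_of(camera, label): "uv" ([column, row] in pixels: a listed point, or the origin of a listed thing).
The state is a dict: "time_s": time; "joint_positions": joint angles; "qvel": joint speeds; "joint_efforts": joint torques, N m; "tcp_pos": TCP position; "ee_rot": TCP orientation; "ft_force": force on the tool from outside, world axes, zero at the start; "wrist_torque": the same for the moment, N m; "grip_width": finger opening in mm; "grasp_force": force on a finger pad.
Only numpy, scipy, OpenCV 4.12 (cv2) and the standard library are available. Lean on these libraries where they do the work, as an engineer would, in place of code of your own. Each camera call takes 0.05 s, during which the arm holds its last target. There are 200 camera calls.

## Working session

There is one attempt and no reset: what is moved stays moved. The work goes in short steps, Python scripts to look and compute and a tool call to move; the robot and the scene stay as the last step left them, time stands still between calls to the robot, and variables do not carry over. Pictures are saved under pics/ and viewed, at most 10 in all, crops included, and the job is handed in when it is done.

Besides the shell and the picture viewer there is one more tool, called after ">>>" as name(argument=value, ...) on one line, values as JSON. carry_out: Moves the arm, as the interface text tells. Its arguments: {"type":"object","properties":{"increments":{"type":"array","items":{"type":"object","properties":{"fingers":{"type":"number"},"tx":{"type":"number"},"ty":{"type":"number"},"tz":{"type":"number"},"roll":{"type":"number"}}}},"newtons":{"type":"number"}},"required":["increments"]}

```bash
mkdir -p pics; ls
cat > h.py <<'E'
import numpy as np, cv2
from cell import robot
from scipy.spatial.transform import Rotation as R
def proj_scene(cam,uv,z):
    m=robot.camera_model(cam)
    if 'extrinsics' in m:
        T=np.array(m['extrinsics']); d=np.array([(uv[0]-m['cx'])/m['fx'],(uv[1]-m['cy'])/m['fy'],1])
    else:
        s=robot.sense(); q=s['ee_rot']; W=np.eye(4); W[:3,:3]=R.from_quat([q[1],q[2],q[3],q[0]]).as_matrix(); W[:3,3]=s['tcp_pos']
        T=W@np.array(m['T_tool_cam']); a=(uv[0]-m['cx'])/m['fx'];b=(uv[1]-m['cy'])/m['fy']; r=np.hypot(a,b)+1e-9
        d=np.array([a/r*np.sin(r),b/r*np.sin(r),np.cos(r)])
    d=T[:3,:3]@d; o=T[:3,3]; return o+d*(z-o[2])/d[2]
def save(cam,n): cv2.imwrite(f'pics/{n}.png',cv2.cvtColor(robot.grab_frame(cam),cv2.COLOR_RGB2BGR))
E
python3 - <<'E'
from h import *
np.set_printoptions(precision=1,suppress=True)
print(robot.sense())
for c in ['top','scene']:
    save(c,c+'0'); m=robot.camera_model(c); print(c,np.array(m['extrinsics'])[:3,3])
    for l,z in [('fixture',0),('knuckle',66),('lower',34),('bar',0),('paddle',80),('pin',6),('pin_collar',56),('stand',0),('can',0),('spool',0),('driver',0)]:
        r=robot.tip_of(c,l)[:2]
        print(l,[(round(x['p'],2),np.round(x['uv']),proj_scene(c,x['uv'],z)[:2]) for x in r])
E
python3 -c "
import cv2,numpy as np
cv2.imwrite('pics/both.png',cv2.resize(np.vstack([cv2.imread('pics/%s0.png'%c) for c in ('top','scene')]),None,fx=.62,fy=.62))"
```

```text
pics
{'time_s': 0.0, 'joint_positions': array([-1.5,  0.2,  1.6,  0. ,  1.3, -0.2]), 'qvel': array([ 0., -0.,  0., -0., -0., -0.]), 'joint_efforts': array([ -0. , -43. , -32.6,  -0. ,   0. ,   0. ]), 'tcp_pos': array([ 163.8, -628.4,  230.2]), 'ee_rot': array([-0. ,  1. ,  0.1,  0. ]), 'ft_force': array([ 0.4,  0.4, -0.5]), 'wrist_torque': array([-0.1,  0. , -0. ]), 'grasp_force': 0.0, 'grip_width': 85.08897899586509}
top [ 521.8   28.1 1340.8]
fixture [(0.95, array([331., 244.]), array([570.7,  24.6]))]
knuckle [(0.71, array([374., 246.]), array([563.2, -66.9])), (0.49, array([281., 237.]), array([586.6, 130.6]))]
lower [(0.55, array([370., 247.]), array([561.5, -61.5]))]
bar [(0.93, array([282., 236.]), array([593.3, 135. ]))]
paddle []
pin [(0.54, array([503., 288.]), array([ 465. , -357.1]))]
pin_collar [(0.4, array([502., 289.]), array([ 465.6, -340.5]))]
stand [(0.95, array([497., 289.]), array([ 462.8, -345.1]))]
can [(0.67, array([168., 185.]), array([713.7, 389.6]))]
spool [(0.75, array([492., 187.]), array([ 692.9, -340.8]))]
driver [(0.76, array([186., 293.]), array([467.5
[... 160 characters left out ...]
)]
lower [(0.82, array([300., 266.]), array([557.9, -56.9]))]
bar [(0.8, array([364., 241.]), array([590.8, 138.3]))]
paddle [(0.74, array([309., 231.]), array([534.9,   4.1]))]
pin [(0.6, array([160., 335.]), array([ 457.2, -349.4])), (0.44, array([363., 186.]), array([446.1, 349.1]))]
pin_collar [(0.75, array([367., 188.]), array([507.7, 273. ])), (0.55, array([160., 320.]), array([ 473.5, -350. ]))]
stand [(0.79, array([166., 340.]), array([ 469.6, -348.6])), (0.73, array([165., 338.]), array([ 464.5, -345.2]))]
can [(0.79, array([454., 210.]), array([703. , 392.1])), (0.26, array([159., 322.]), array([ 419.8, -326.6]))]
spool []
driver [(0.59, array([363., 184.]), array([432.8, 366.1]))]
```

View pics/top0.png

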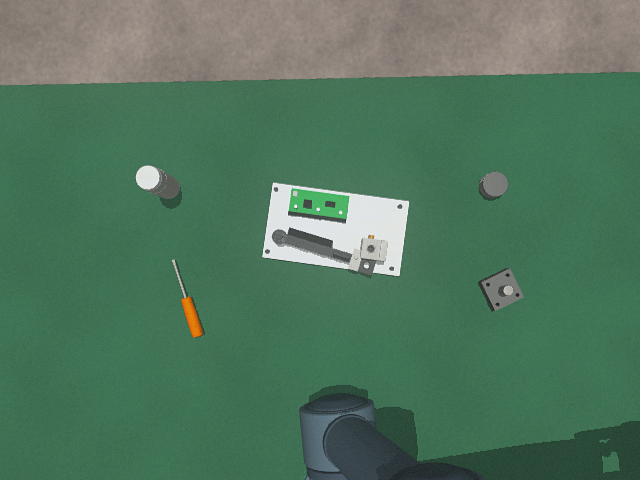

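View pics/scene0.png

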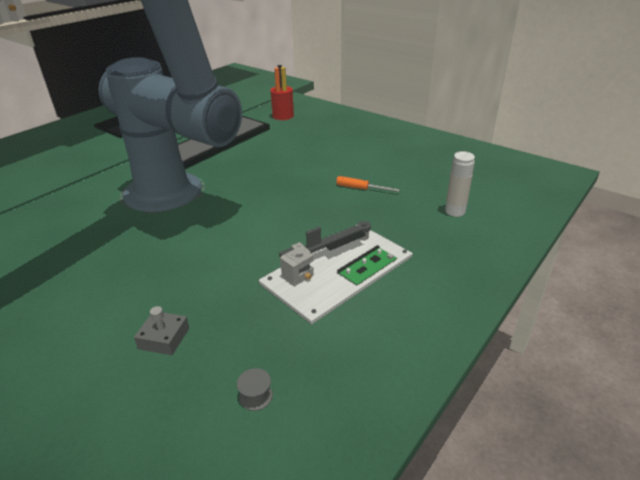

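The top picture shows the fixture with corners at (273,183), (408,202), (400,276) and (263,258). The knuckle is at (371,249), the bar plate hole at (366,266) and the stand with the pin at (503,289). The scene view agrees: paddle at (314,238), pin at (157,315). Next I move above the pin.

```bash
cat >> h.py <<'E'
def delta(x,y,z,yaw=None):
    s=robot.sense(); q=s['ee_rot']; M=R.from_quat([q[1],q[2],q[3],q[0]]).as_matrix()
    psi=np.arctan2(M[1,0],M[0,0]); d=M.T@(np.array([x,y,z])-s['tcp_pos'])
    print('delta tool mm',np.round(d,1),'psi',round(psi,4),'tool z',np.round(M[:,2],3),'roll deg for yaw', None if yaw is None else round(-np.degrees(yaw-psi),2))
E
python3 - <<'E'
from h import *
c=[proj_scene('top',u,12)[:2] for u in [(273,183),(408,202),(400,276),(263,258)]]
print(np.round(c,1)); 
for a,b in [(1,0),(2,3)]: v=c[a]-c[b]; v=-v; print('yaw',np.arctan2(-(c[b]-c[a])[0],(c[b]-c[a])[1]))
m=np.mean(c,0); y=-.135; Rz=np.array([[np.cos(y),-np.sin(y)],[np.sin(y),np.cos(y)]])
o=m-Rz@[35,0]; print('origin',o,'knuckle',o+Rz@[0,-80],'pivot',o+Rz@[0,120], 'top knuckle px',proj_scene('top',(371,249),66),'pin top',proj_scene('top',(508,290),74))
delta(440,-345,190,-.135)
E
```

```text
[[ 710.8  151.2]
 [ 661.7 -149.9]
 [ 496.9 -127.8]
 [ 543.3  176.4]]
yaw -0.1616714222008563
yaw -0.1511288052159246
origin [568.49685885  17.19835798] knuckle [557.72963397 -62.07374852] pivot [584.64769617 136.10651772] top knuckle px [556.85856486 -60.96911477  66.        ] pin top [ 463.84220219 -348.14579924   74.        ]
delta tool mm [ 338.8 -205.3   41.3] psi 0.2548 tool z [-0. -0. -1.] roll deg for yaw 22.34
```

>>> carry_out(increments=[{"tx": 0.0282,"ty": -0.0171,"tz": 0.0034},{"tx": 0.0282,"ty": -0.0171,"tz": 0.0034},{"tx": 0.0282,"ty": -0.0171,"tz": 0.0034},{"tx": 0.0282,"ty": -0.0171,"tz": 0.0034},{"tx": 0.0282,"ty": -0.0171,"tz": 0.0034},{"tx": 0.0282,"ty": -0.0171,"tz": 0.0034},{"tx": 0.0282,"ty": -0.0171,"tz": 0.0034},{"tx": 0.0282,"ty": -0.0171,"tz": 0.0034},{"tx": 0.0282,"ty": -0.0171,"tz": 0.0034},{"tx": 0.0282,"ty": -0.0171,"tz": 0.0034},{"tx": 0.0282,"ty": -0.0171,"tz": 0.0034},{"tx": 0.0282,"ty": -0.0171,"tz": 0.0034},{"roll": 7.5},{"roll": 7.5},{"roll": 7.4},{}])

```text
invalid input
```

Run:
```python
from h import *
np.set_printoptions(precision=1,suppress=True)
m=robot.camera_model('wrist'); print(m)
save('wrist','w1')
for l,z in [('pin_collar',56),('pin',6),('stand',0),('stand',32)]:
    print(l,[(round(x['p'],2),np.round(x['uv']),proj_scene('wrist',x['uv'],z)[:2]) for x in robot.tip_of('wrist',l)[:2]])
for x in robot.search_frame('wrist','pin')[:2]: print(x)
delta(464,-346,46,-.15)
```

```text
{'fx': 371.64829954431775, 'fy': 371.64829954431775, 'cx': 318.98232983194987, 'cy': 237.32809348071038, 'T_tool_cam': array([[   0. ,   -1. ,   -0.3,   80. ],
       [   1. ,    0. ,    0. ,    1.2],
       [  -0. ,   -0.3,    1. , -143.3],
       [   0. ,    0. ,    0. ,    1. ]])}
pin_collar []
pin []
stand []
stand []
delta tool mm [ 361.8 -198.3  185.3] psi 0.2548 tool z [ 0. -0. -1.] roll deg for yaw 23.19
```

View pics/w1.png

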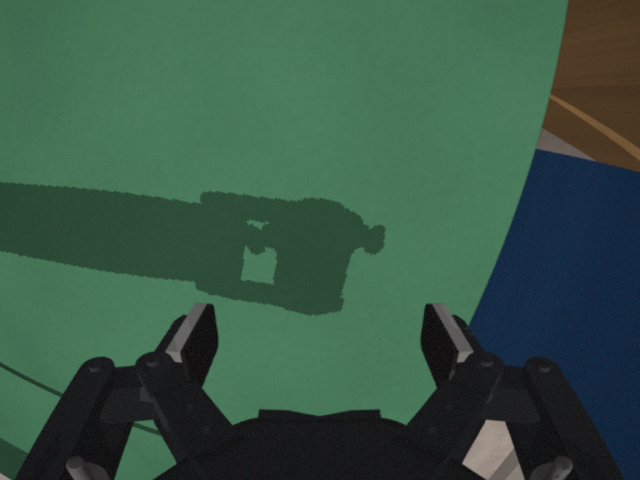

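The picture shows only the bench and the arm's shadow: the move was refused, so the arm hasn't moved. I'm retrying with complete rows.

>>> carry_out(increments=[{"fingers": 0,"tx": 0.0282,"ty": -0.0171,"tz": 0.0034,"roll": 0},{"fingers": 0,"tx": 0.0282,"ty": -0.0171,"tz": 0.0034,"roll": 0},{"fingers": 0,"tx": 0.0282,"ty": -0.0171,"tz": 0.0034,"roll": 0},{"fingers": 0,"tx": 0.0282,"ty": -0.0171,"tz": 0.0034,"roll": 0},{"fingers": 0,"tx": 0.0282,"ty": -0.0171,"tz": 0.0034,"roll": 0},{"fingers": 0,"tx": 0.0282,"ty": -0.0171,"tz": 0.0034,"roll": 0},{"fingers": 0,"tx": 0.0282,"ty": -0.0171,"tz": 0.0034,"roll": 0},{"fingers": 0,"tx": 0.0282,"ty": -0.0171,"tz": 0.0034,"roll": 0},{"fingers": 0,"tx": 0.0282,"ty": -0.0171,"tz": 0.0034,"roll": 0},{"fingers": 0,"tx": 0.0282,"ty": -0.0171,"tz": 0.0034,"roll": 0},{"fingers": 0,"tx": 0.0282,"ty": -0.0171,"tz": 0.0034,"roll": 0},{"fingers": 0,"tx": 0.0282,"ty": -0.0171,"tz": 0.0034,"roll": 0},{"fingers": 0,"tx": 0,"ty": 0,"tz": 0,"roll": 7.5},{"fingers": 0,"tx": 0,"ty": 0,"tz": 0,"roll": 7.5},{"fingers": 0,"tx": 0,"ty": 0,"tz": 0,"roll": 7.5},{"fingers": 0,"tx": 0,"ty": 0,"tz": 0,"roll": 0}], newtons=20)

```text
time_s: 3.1
tcp_pos: [439.7, -345.1, 190.6]
ee_rot: [0.0, 0.998, -0.069, 0.0]
ft_force: [-1.1, -0.4, 0.7]
grip_width: 85.4
grasp_force: 0.0
```

```bash
cat > look.py <<'E'
from h import *
np.set_printoptions(precision=1,suppress=True)
save('wrist','w2')
for l,z in [('pin_collar',56),('pin',6),('stand',0)]:
    print(l,[(round(x['p'],2),np.round(x['uv']),proj_scene('wrist',x['uv'],z)[:2]) for x in robot.tip_of('wrist',l)[:2]])
for x in robot.search_frame('wrist','pin')[:2]: print(x)
delta(464,-346,46,-.15)
E
python3 look.py
```

```text
pin_collar [(0.78, array([324., 192.]), array([ 465.5, -353.3])), (0.29, array([320., 180.]), array([ 474.8, -351.8]))]
pin [(0.79, array([320., 180.]), array([ 466.6, -350.8]))]
stand [(0.7, array([317., 179.]), array([ 467.1, -348.2]))]
{'box': [318.8, 198.6, 32.4, 37.1], 'p': 0.64}
delta tool mm [ 24.3  -2.6 144.5] psi -0.1367 tool z [ 0. -0. -1.] roll deg for yaw 0.76
```

View pics/w2.png

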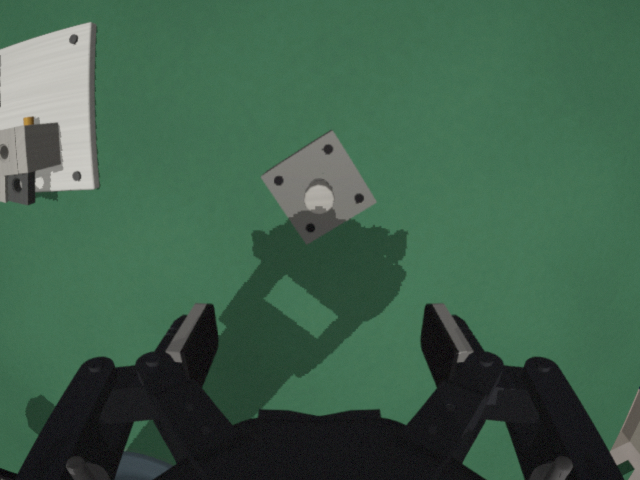

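The picture shows the pin head at (319,198), the stand's corners around (320,188), and the fixture's knuckle end at the left edge. I'll compute positions from these.

Run:
```python
from h import *
print('head',proj_scene('wrist',(319,198.5),74),'stand',np.mean([proj_scene('wrist',u,32) for u in [(262,178),(333,131),(377,202),(307,243)]],0))
print('uk hole',proj_scene('wrist',(4,152),66))
print('finger ',proj_scene('wrist',(320,330),74))
```

```text
head [ 464.58912813 -349.54258853   74.        ] stand [ 463.5595056  -350.05870958   32.        ]
uk hole [557.31971927 -62.54683579  66.        ]
finger  [ 356.71764102 -335.58449136   74.        ]
```

>>> carry_out(increments=[{"fingers": 0,"tx": 0.0125,"ty": 0.0007,"tz": 0.03,"roll": 0.4},{"fingers": 0,"tx": 0.0125,"ty": 0.0006,"tz": 0.03,"roll": 0.4},{"fingers": 60,"tx": 0,"ty": 0,"tz": 0.03,"roll": 0},{"fingers": 80,"tx": 0,"ty": 0,"tz": 0.03,"roll": 0},{"fingers": 100,"tx": 0,"ty": 0,"tz": 0.0235,"roll": 0},{"fingers": 120,"tx": 0,"ty": 0,"tz": 0,"roll": 0},{"fingers": 255,"tx": 0,"ty": 0,"tz": 0,"roll": 0},{"fingers": 255,"tx": 0,"ty": 0,"tz": 0,"roll": 0},{"fingers": 255,"tx": 0,"ty": 0,"tz": 0,"roll": 0},{"fingers": 255,"tx": 0,"ty": 0,"tz": 0,"roll": 0},{"fingers": 255,"tx": 0,"ty": 0,"tz": 0,"roll": 0},{"fingers": 255,"tx": 0,"ty": 0,"tz": 0,"roll": 0}], newtons=30)

```text
time_s: 4.55
tcp_pos: [465.0, -350.8, 48.5]
ee_rot: [0.001, 0.997, -0.076, 0.001]
ft_force: [0.7, 2.0, 6.9]
grip_width: 20.7
grasp_force: 29.9
```

>>> carry_out(increments=[{"fingers": 255,"tx": 0,"ty": 0,"tz": -0.02,"roll": 0},{"fingers": 255,"tx": 0,"ty": 0,"tz": -0.03,"roll": 0},{"fingers": 255,"tx": 0,"ty": 0,"tz": -0.03,"roll": 0},{"fingers": 255,"tx": 0,"ty": 0,"tz": -0.03,"roll": 0},{"fingers": 255,"tx": 0,"ty": 0,"tz": -0.03,"roll": 0},{"fingers": 255,"tx": -0.0016,"ty": -0.03,"tz": 0,"roll": 0},{"fingers": 255,"tx": -0.0016,"ty": -0.03,"tz": 0,"roll": 0},{"fingers": 255,"tx": -0.0016,"ty": -0.03,"tz": 0,"roll": 0},{"fingers": 255,"tx": -0.0016,"ty": -0.03,"tz": 0,"roll": 0},{"fingers": 255,"tx": -0.0016,"ty": -0.03,"tz": 0,"roll": 0},{"fingers": 255,"tx": -0.0016,"ty": -0.03,"tz": 0,"roll": 0},{"fingers": 255,"tx": -0.0016,"ty": -0.03,"tz": 0,"roll": 0},{"fingers": 255,"tx": -0.0016,"ty": -0.03,"tz": 0,"roll": 0},{"fingers": 255,"tx": 0,"ty": -0.03,"tz": 0,"roll": 0},{"fingers": 255,"tx": 0,"ty": -0.03,"tz": 0,"roll": 0},{"fingers": 255,"tx": 0,"ty": 0,"tz": 0,"roll": 0},{"fingers": 255,"tx": 0,"ty": 0,"tz": 0,"roll": 0}])

```text
time_s: 6.25
tcp_pos: [496.7, -51.2, 186.7]
ee_rot: [0.0, 0.997, -0.075, -0.0]
ft_force: [-0.3, 0.4, -1.2]
grip_width: 20.9
grasp_force: 29.8
```

```bash
cat > look.py <<'E'
from h import *
np.set_printoptions(precision=1,suppress=True)
save('wrist','w3')
for l,z in [('knuckle',66),('lower',34),('pin_collar',100),('pin',100),('fixture',0),('bar',0),('paddle',80)]:
    print(l,[(round(x['p'],2),np.round(x['uv']),proj_scene('wrist',x['uv'],z)[:2]) for x in robot.tip_of('wrist',l)[:2]])
E
python3 look.py
```

```text
knuckle []
lower [(0.89, array([322., 143.]), array([558.3, -64.7]))]
pin_collar [(0.89, array([321., 323.]), array([438.4, -45.5]))]
pin [(0.98, array([316., 273.]), array([477.7, -48.5]))]
fixture [(0.77, array([228., 143.]), array([571. ,  18.2])), (0.17, array([322., 322.]), array([379.6, -37.8]))]
bar [(0.67, array([116., 150.]), array([589.8, 133.1]))]
paddle [(0.74, array([229., 188.]), array([541.,   4.]))]
```

View pics/w3.png

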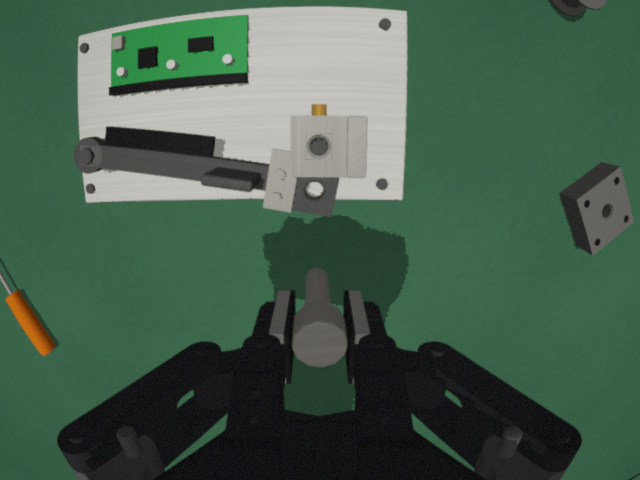

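The picture shows the knuckle hole at (319,145), the bar plate hole at (315,189), the paddle at (230,180) and the pin held upright with its foot at (317,272). I'm computing positions, including the pin's offset in the hand.

Run:
```python
from h import *
np.set_printoptions(precision=1,suppress=True)
P=lambda u,z:proj_scene('wrist',u,z)
s=robot.sense(); print(s['tcp_pos'])
k=P((319,145.5),66); b=P((315,189.5),48)
print('knuckle',k,'barhole',b)
print('pivot',P((88,155),52),P((88,155),56))
print('foot',P((316.5,273),s['tcp_pos'][2]-42.5), 'by net',P((316,273),s['tcp_pos'][2]-42.5))
c=[P(u,12) for u in [(79,35),(407,12),(404,200),(86,203)]]; print(np.array(c))
print('yaws',np.arctan2(-(c[0]-c[1])[0],(c[0]-c[1])[1]),np.arctan2(-(c[3]-c[2])[0],(c[3]-c[2])[1]),np.arctan2((c[1]-c[2])[1],(c[1]-c[2])[0]))
m=robot.camera_model('wrist')
print('paddle top -x edge',P((203,180),90),P((250,189),90))
g=cv2.cvtColor(cv2.imread('pics/w3.png'),cv2.COLOR_BGR2GRAY)
cv2.imwrite('pics/c3.png',cv2.resize(g[100:300,180:400],None,fx=3,fy=3,interpolation=cv2.INTER_CUBIC)[:600,:])
```

```text
[496.9 -52.  187. ]
knuckle [558.9 -62.4  66. ] barhole [524.6 -54.   48. ]
pivot [590.1 132.2  52. ] [589.9 129.4  56. ]
foot [496.8 -51.4 144.5] by net [496.8 -51.2 144.5]
[[ 714.   149.6   12. ]
 [ 663.4 -154.8   12. ]
 [ 497.4 -129.5   12. ]
 [ 546.   177.2   12. ]]
yaws -0.16447304955816278 -0.15728683841180177 -0.15088338129563109
paddle top -x edge [551.3  17.8  90. ] [539.5 -13.1  90. ]
```

View pics/c3.png

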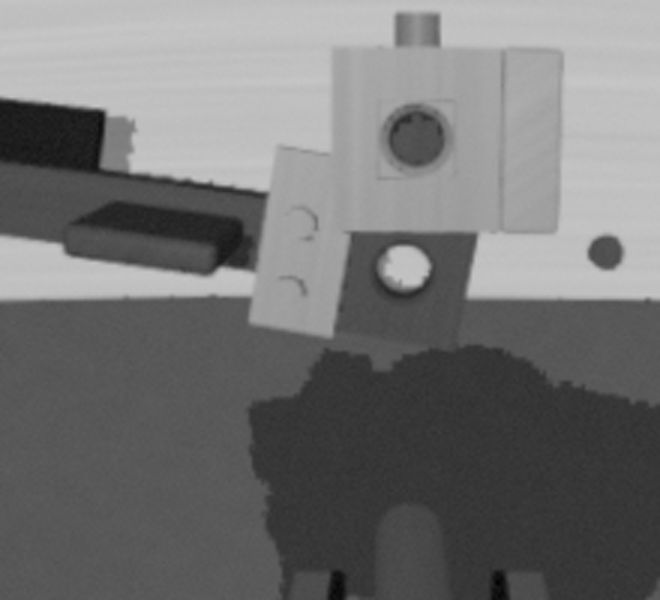

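>>> carry_out(increments=[{"fingers": 255,"tx": 0.0156,"ty": 0.0004,"tz": 0,"roll": 0},{"fingers": 255,"tx": 0.0156,"ty": 0.0004,"tz": 0.01,"roll": 0.2},{"fingers": 255,"tx": 0.0156,"ty": 0.0004,"tz": 0.015,"roll": 0.2},{"fingers": 255,"tx": 0.0155,"ty": 0.0003,"tz": 0.015,"roll": 0},{"fingers": 255,"tx": 0,"ty": 0,"tz": 0.015,"roll": 0},{"fingers": 255,"tx": 0,"ty": 0,"tz": 0.012,"roll": 0},{"fingers": 255,"tx": 0,"ty": 0,"tz": 0.004,"roll": 0},{"fingers": 255,"tx": 0,"ty": 0,"tz": 0,"roll": 0},{"fingers": 255,"tx": 0,"ty": 0,"tz": 0,"roll": 0}])

```text
time_s: 7.55
tcp_pos: [558.3, -62.6, 116.6]
ee_rot: [0.0, 0.997, -0.079, 0.0]
ft_force: [-0.8, -0.1, -0.8]
grip_width: 20.9
grasp_force: 29.8
```

Run:
```python
from h import *
save('wrist','w4'); g=cv2.imread('pics/w4.png')
cv2.imwrite('pics/c4.png',cv2.resize(g[180:380,220:420],None,fx=3,fy=3,interpolation=cv2.INTER_CUBIC)); print(robot.sense()['tcp_pos'])
```

```text
[558.56320437 -62.64761598 116.92647509]
```

View pics/c4.png

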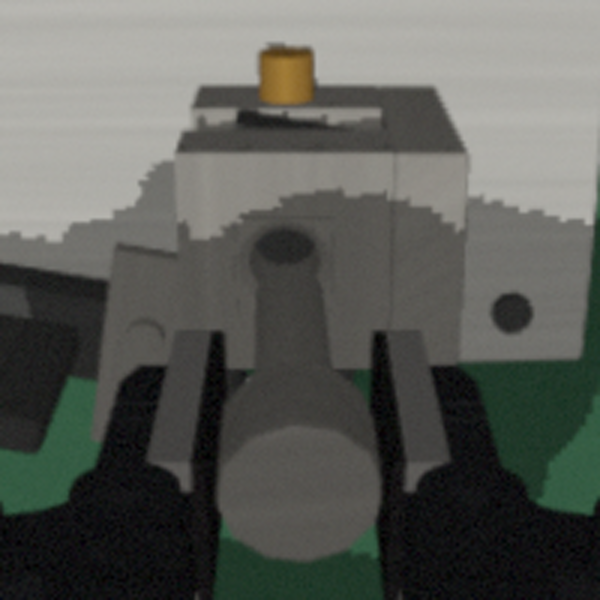

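Run:
```python
from h import *
P=lambda u,v,z:np.round(proj_scene('wrist',(220+u/3,180+v/3),z),1)
print('hole far rim',P(286,228,66),'left/right rim',P(255,250,66),P(317,250,66),'chamfer l/r',P(250,255,66),P(322,255,66)); print('foot front edge',P(286,262,74), 'pred foot px for TCP')
```

```text
hole far rim [565.3 -62.5  66. ] left/right rim [561.9 -56.   66. ] [560.  -67.5  66. ] chamfer l/r [561.  -54.9  66. ] [558.9 -68.3  66. ]
foot front edge [561.8 -61.9  74. ] pred foot px for TCP
```

>>> carry_out(increments=[{"fingers": 255,"tx": 0.0003,"ty": -0.0006,"tz": 0.005,"roll": 0},{"fingers": 255,"tx": 0,"ty": 0,"tz": 0.003,"roll": 0},{"fingers": 255,"tx": 0,"ty": 0,"tz": 0.003,"roll": 0},{"fingers": 255,"tx": 0,"ty": 0,"tz": 0.002,"roll": 0},{"fingers": 255,"tx": 0,"ty": 0,"tz": 0.002,"roll": 0},{"fingers": 255,"tx": 0,"ty": 0,"tz": 0,"roll": 0}], newtons=25)

```text
time_s: 8.2
tcp_pos: [558.4, -61.9, 100.6]
ee_rot: [-0.0, 0.997, -0.079, -0.0]
ft_force: [1.2, 0.6, -1.6]
grip_width: 20.9
grasp_force: 29.8
```

>>> carry_out(increments=[{"fingers": 255,"tx": 0,"ty": 0,"tz": 0.0015,"roll": 0},{"fingers": 255,"tx": 0,"ty": 0,"tz": 0.0015,"roll": 0},{"fingers": 255,"tx": 0,"ty": 0,"tz": 0.0015,"roll": 0},{"fingers": 255,"tx": 0,"ty": 0,"tz": 0.0015,"roll": 0},{"fingers": 255,"tx": 0,"ty": 0,"tz": 0.001,"roll": 0},{"fingers": 255,"tx": 0,"ty": 0,"tz": 0,"roll": 0}])

```text
time_s: 8.8
tcp_pos: [558.5, -62.0, 93.8]
ee_rot: [-0.0, 0.997, -0.079, -0.0]
ft_force: [-0.7, 0.5, -0.8]
grip_width: 21.0
grasp_force: 29.8
```

>>> carry_out(increments=[{"fingers": 255,"tx": 0,"ty": 0,"tz": 0.0008,"roll": 0},{"fingers": 255,"tx": 0,"ty": 0,"tz": 0.0007,"roll": 0},{"fingers": 255,"tx": 0,"ty": 0,"tz": 0,"roll": 0}])

```text
time_s: 9.1
tcp_pos: [558.6, -62.0, 92.4]
ee_rot: [-0.0, 0.997, -0.079, -0.0]
ft_force: [-0.0, 0.6, -0.7]
grip_width: 21.0
grasp_force: 29.8
```

>>> carry_out(increments=[{"fingers": 255,"tx": 0,"ty": 0,"tz": 0.0006,"roll": 0},{"fingers": 255,"tx": 0,"ty": 0,"tz": 0.0004,"roll": 0},{"fingers": 255,"tx": 0,"ty": 0,"tz": 0,"roll": 0}])

```text
time_s: 9.4
tcp_pos: [558.6, -62.0, 91.4]
ee_rot: [-0.0, 0.997, -0.079, -0.0]
ft_force: [-0.4, 0.6, 0.2]
grip_width: 21.1
grasp_force: 29.8
```

>>> carry_out(increments=[{"fingers": 170,"tx": 0,"ty": 0,"tz": 0,"roll": 0},{"fingers": 150,"tx": 0,"ty": 0,"tz": 0,"roll": 0},{"fingers": 130,"tx": 0,"ty": 0,"tz": 0,"roll": 0},{"fingers": 130,"tx": 0,"ty": 0,"tz": 0,"roll": 0},{"fingers": 130,"tx": 0,"ty": 0,"tz": 0,"roll": 0}])

```text
time_s: 9.9
tcp_pos: [558.6, -62.0, 91.5]
ee_rot: [0.0, 0.997, -0.079, 0.0]
ft_force: [-0.0, 0.2, 0.8]
grip_width: 41.4
grasp_force: 0.0
```

>>> carry_out(increments=[{"fingers": 130,"tx": 0,"ty": 0,"tz": -0.012,"roll": 0},{"fingers": 130,"tx": 0,"ty": 0,"tz": -0.015,"roll": 0},{"fingers": 130,"tx": 0,"ty": 0,"tz": -0.018,"roll": 0},{"fingers": 130,"tx": 0,"ty": 0,"tz": -0.005,"roll": 0},{"fingers": 255,"tx": -0.015,"ty": -0.0233,"tz": 0,"roll": 0},{"fingers": 255,"tx": -0.015,"ty": -0.0233,"tz": 0,"roll": 0},{"fingers": 255,"tx": -0.0157,"ty": -0.0234,"tz": 0,"roll": 0},{"fingers": 255,"tx": 0,"ty": 0,"tz": 0,"roll": 0},{"fingers": 255,"tx": 0,"ty": 0,"tz": 0,"roll": 0}])

```text
time_s: 10.8
tcp_pos: [524.7, 14.5, 142.0]
ee_rot: [0.0, 0.997, -0.079, 0.001]
ft_force: [-0.2, 0.1, 0.8]
grip_width: 0.1
grasp_force: 0.0
```

Run:
```python
from h import *
save('wrist','w5'); print(robot.sense()['tcp_pos'])
```

```text
[525.0162001   14.01923717 142.01592576]
```

View pics/w5.png

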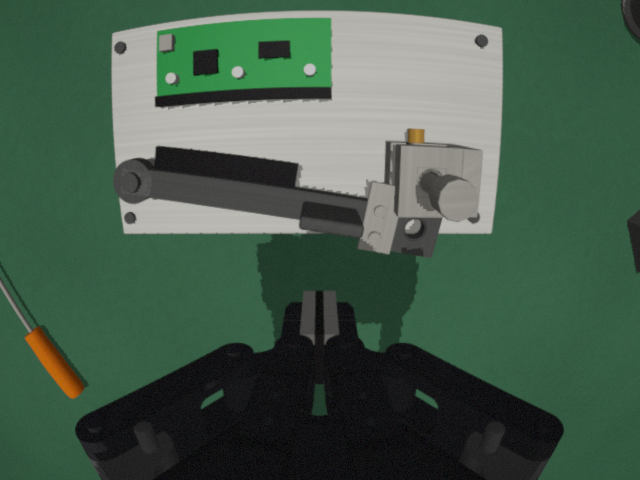

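The pin stands upright in the upper knuckle (head at (457,199)). The paddle spans columns 303 to 362 at about row 220, and the shut fingers are centred at column 319, behind the paddle's +y half. I'll lower behind the paddle and approach.

>>> carry_out(increments=[{"fingers": 255,"tx": 0,"ty": 0.002,"tz": 0.02,"roll": 0},{"fingers": 255,"tx": 0,"ty": 0.002,"tz": 0.02,"roll": 0},{"fingers": 255,"tx": 0,"ty": 0,"tz": 0.02,"roll": 0},{"fingers": 255,"tx": 0,"ty": 0,"tz": 0.01,"roll": 0},{"fingers": 255,"tx": 0.003,"ty": 0,"tz": 0,"roll": 0},{"fingers": 255,"tx": 0.002,"ty": 0,"tz": 0,"roll": 0},{"fingers": 255,"tx": 0,"ty": 0,"tz": 0,"roll": 0}])

```text
time_s: 11.55
tcp_pos: [530.2, 9.2, 72.8]
ee_rot: [0.0, 0.997, -0.079, 0.001]
ft_force: [0.4, -0.2, 0.5]
grip_width: -0.3
grasp_force: 0.0
```

>>> carry_out(increments=[{"fingers": 255,"tx": 0.002,"ty": 0,"tz": 0,"roll": 0},{"fingers": 255,"tx": 0.002,"ty": 0,"tz": 0,"roll": 0},{"fingers": 255,"tx": 0.002,"ty": 0,"tz": 0,"roll": 0},{"fingers": 255,"tx": 0.002,"ty": 0,"tz": 0,"roll": 0},{"fingers": 255,"tx": 0.002,"ty": 0,"tz": 0,"roll": 0},{"fingers": 255,"tx": 0,"ty": 0,"tz": 0,"roll": 0}])

```text
time_s: 12.15
tcp_pos: [539.0, 7.9, 71.5]
ee_rot: [0.0, 0.997, -0.079, 0.0]
ft_force: [-1.2, -0.3, 1.1]
grip_width: -0.2
grasp_force: 0.6
```

>>> carry_out(increments=[{"fingers": 255,"tx": 0.002,"ty": 0,"tz": 0,"roll": 0},{"fingers": 255,"tx": 0.002,"ty": 0,"tz": 0,"roll": 0},{"fingers": 255,"tx": 0.002,"ty": 0,"tz": 0,"roll": 0},{"fingers": 255,"tx": 0,"ty": 0,"tz": 0,"roll": 0}])

```text
time_s: 12.55
tcp_pos: [544.8, 7.0, 71.3]
ee_rot: [0.0, 0.997, -0.079, -0.0]
ft_force: [-1.9, -0.5, 1.0]
grip_width: 0.1
grasp_force: 1.0
```

```bash
cat > look2.py <<'E'
from h import *
np.set_printoptions(precision=1,suppress=True)
for l,z in [('pin_collar',98),('knuckle',66),('paddle',80),('bar',0)]:
    robot.grab_frame('wrist')
    print(l,[(round(x['p'],2),np.round(x['uv']),proj_scene('wrist',x['uv'],z)[:2]) for x in robot.tip_of('wrist',l)[:2]])
for x in robot.search_frame('wrist','pin')[:1]: print(x)
print(robot.sense()['ft_force'])
E
python3 look2.py
```

```text
pin_collar [(0.74, array([495., 297.]), array([552.3, -63. ]))]
knuckle [(0.84, array([461., 251.]), array([559.9, -60.7]))]
paddle [(0.7, array([330., 297.]), array([555.1,   0.2]))]
bar [(0.87, array([113., 218.]), array([590.2, 138.5]))]
[-1.8 -0.5 -0.8]
```

>>> carry_out(increments=[{"fingers": 255,"tx": 0.0015,"ty": 0,"tz": 0,"roll": 0},{"fingers": 255,"tx": 0.0015,"ty": 0,"tz": 0,"roll": 0},{"fingers": 255,"tx": 0.0015,"ty": 0,"tz": 0,"roll": 0},{"fingers": 255,"tx": 0.0015,"ty": 0,"tz": 0,"roll": 0},{"fingers": 255,"tx": 0,"ty": 0,"tz": 0,"roll": 0}])

```text
time_s: 13.5
tcp_pos: [550.8, 5.9, 71.5]
ee_rot: [0.0, 0.997, -0.079, 0.0]
ft_force: [-3.0, -1.6, 0.5]
grip_width: 0.3
grasp_force: 1.2
```

```bash
cat > look3.py <<'E'
from h import *
import sys
save('wrist','w6'); print([ (x['p'],np.round(x['box'],1)) for x in robot.search_frame('wrist','pin')[:2]],[np.round(x['uv'],1) for x in robot.tip_of('wrist','pin_collar')[:1]])
cv2.imwrite('pics/%s.png'%sys.argv[1],cv2.imread('pics/w6.png')); s=robot.sense(); print(s['ft_force'],s['tcp_pos'])
E
python3 look3.py w6a
```

```text
[(0.87, array([488.3, 307.4,  82.8, 114.7]))] []
[-2.12108555 -0.56074328 -0.34541732] [550.87156229   6.02883545  71.52339397]
```

View pics/w6a.png

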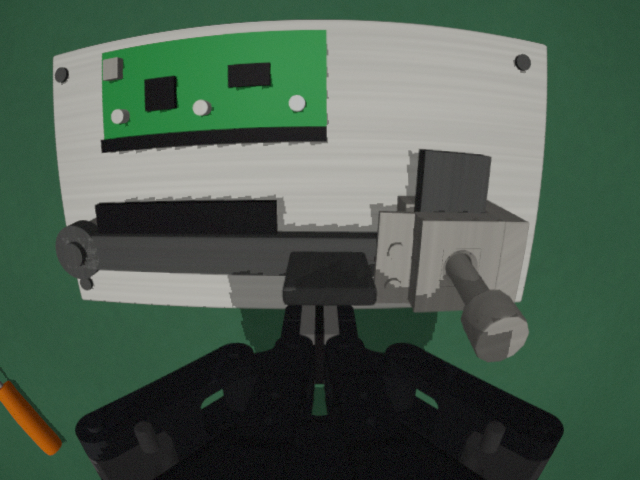

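The bar is now nearly parallel, the paddle is against the fingers (330,275), and the pin is still up (head at (495,325)). I'll keep going slowly.

>>> carry_out(increments=[{"fingers": 255,"tx": 0.0007,"ty": 0,"tz": 0,"roll": 0},{"fingers": 255,"tx": 0.0007,"ty": 0,"tz": 0,"roll": 0},{"fingers": 255,"tx": 0.0007,"ty": 0,"tz": 0,"roll": 0},{"fingers": 255,"tx": 0.0007,"ty": 0,"tz": 0,"roll": 0},{"fingers": 255,"tx": 0,"ty": 0,"tz": 0,"roll": 0}])

```text
time_s: 14.15
tcp_pos: [553.4, 5.6, 71.5]
ee_rot: [0.0, 0.997, -0.079, -0.0]
ft_force: [-4.4, -1.5, 1.3]
grip_width: 0.0
grasp_force: 1.8
```

```bash
python3 look3.py w6b
```

```text
[(0.61, array([485.6, 310.9,  82.2, 108.9]))] [array([487.7, 315.3])]
[-2.97238054 -1.45010312  0.71847103] [553.3752247    5.63624937  71.4802504 ]
```

>>> carry_out(increments=[{"fingers": 255,"tx": 0.0007,"ty": 0,"tz": 0,"roll": 0},{"fingers": 255,"tx": 0.0007,"ty": 0,"tz": 0,"roll": 0},{"fingers": 255,"tx": 0.0006,"ty": 0,"tz": 0,"roll": 0},{"fingers": 255,"tx": 0,"ty": 0,"tz": 0,"roll": 0}])

```text
time_s: 14.7
tcp_pos: [555.3, 5.3, 71.5]
ee_rot: [0.0, 0.997, -0.079, -0.0]
ft_force: [-3.9, -1.3, 1.4]
grip_width: 0.0
grasp_force: 2.1
```

```bash
python3 look3.py w6c
```

```text
[(0.88, array([471.5, 286.5,  58.7,  61.3]))] [array([466.2, 276. ])]
[-4.32130571 -1.82327503  1.01924105] [555.30507823   5.32145673  71.48078543]
```

Run:
```python
from h import *
for z in (66,68,70,74,78,86): print(z,np.round(proj_scene('wrist',(466.2,276),z)[:2],1))
g=cv2.imread('pics/w6c.png'); cv2.imwrite('pics/c6c.png',cv2.resize(g[180:380,360:560],None,fx=3,fy=3,interpolation=cv2.INTER_CUBIC))
```

```text
66 [557.7 -64.8]
68 [558.7 -64. ]
70 [559.7 -63.3]
74 [561.8 -61.7]
78 [563.9 -60.2]
86 [568.  -57.1]
```

View pics/c6c.png

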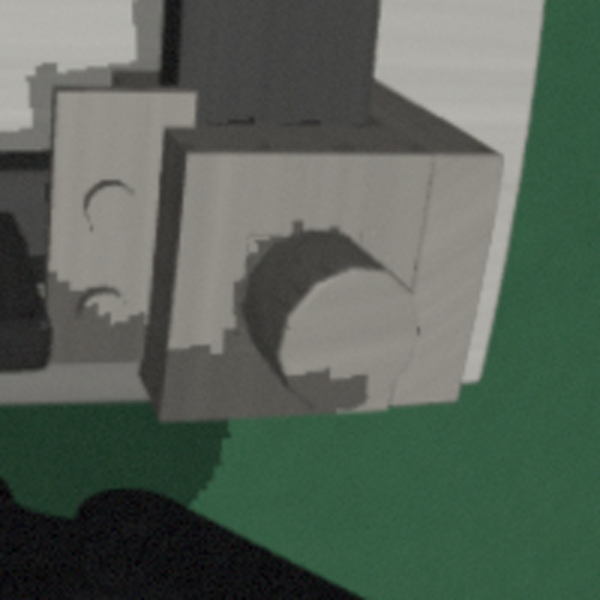

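The pin has dropped through all three knuckles and its head is a few mm above the upper knuckle. I'll back off and go over the head with shut fingers.

>>> carry_out(increments=[{"fingers": 255,"tx": -0.004,"ty": 0,"tz": 0,"roll": 0},{"fingers": 255,"tx": -0.008,"ty": 0,"tz": 0,"roll": 0},{"fingers": 255,"tx": 0,"ty": 0,"tz": -0.02,"roll": 0},{"fingers": 255,"tx": 0,"ty": 0,"tz": -0.02,"roll": 0},{"fingers": 255,"tx": 0,"ty": 0,"tz": -0.02,"roll": 0},{"fingers": 255,"tx": 0.0086,"ty": 0.022,"tz": 0,"roll": 0},{"fingers": 255,"tx": 0.0086,"ty": 0.022,"tz": 0,"roll": 0},{"fingers": 255,"tx": 0.0086,"ty": 0.022,"tz": 0,"roll": 0},{"fingers": 255,"tx": 0,"ty": 0,"tz": 0.015,"roll": 0},{"fingers": 255,"tx": 0,"ty": 0,"tz": 0.01,"roll": 0},{"fingers": 255,"tx": 0,"ty": 0,"tz": 0.005,"roll": 0},{"fingers": 255,"tx": 0,"ty": 0,"tz": 0,"roll": 0}])

```text
time_s: 16.05
tcp_pos: [557.3, -60.7, 99.8]
ee_rot: [-0.0, 0.997, -0.079, -0.001]
ft_force: [0.2, -0.2, 1.0]
grip_width: 0.1
grasp_force: 0.0
```

>>> carry_out(increments=[{"fingers": 255,"tx": 0.001,"ty": 0.001,"tz": 0.002,"roll": 0},{"fingers": 255,"tx": 0,"ty": 0,"tz": 0.002,"roll": 0},{"fingers": 255,"tx": 0,"ty": 0,"tz": 0.0015,"roll": 0},{"fingers": 255,"tx": 0,"ty": 0,"tz": 0.001,"roll": 0},{"fingers": 255,"tx": 0,"ty": 0,"tz": 0.001,"roll": 0},{"fingers": 255,"tx": 0,"ty": 0,"tz": 0,"roll": 0}])

```text
time_s: 16.65
tcp_pos: [559.3, -63.1, 93.9]
ee_rot: [-0.0, 0.997, -0.079, -0.0]
ft_force: [-0.8, -0.1, 0.2]
grip_width: -0.1
grasp_force: 0.0
```

>>> carry_out(increments=[{"fingers": 255,"tx": 0,"ty": 0,"tz": 0.0008,"roll": 0},{"fingers": 255,"tx": 0,"ty": 0,"tz": 0.0008,"roll": 0},{"fingers": 255,"tx": 0,"ty": 0,"tz": 0.0008,"roll": 0},{"fingers": 255,"tx": 0,"ty": 0,"tz": 0,"roll": 0}])

```text
time_s: 17.05
tcp_pos: [559.2, -63.1, 91.4]
ee_rot: [-0.0, 0.997, -0.079, -0.0]
ft_force: [-0.6, 0.4, -0.4]
grip_width: 0.4
grasp_force: 0.0
```

>>> carry_out(increments=[{"fingers": 255,"tx": 0,"ty": 0,"tz": 0.0008,"roll": 0},{"fingers": 255,"tx": 0,"ty": 0,"tz": 0.0008,"roll": 0},{"fingers": 255,"tx": 0,"ty": 0,"tz": 0,"roll": 0}])

```text
time_s: 17.35
tcp_pos: [559.2, -63.1, 89.8]
ee_rot: [-0.0, 0.997, -0.079, -0.0]
ft_force: [-0.1, 0.1, 0.2]
grip_width: 0.1
grasp_force: 0.0
```

>>> carry_out(increments=[{"fingers": 255,"tx": 0,"ty": 0,"tz": 0.0008,"roll": 0},{"fingers": 255,"tx": 0,"ty": 0,"tz": 0.0007,"roll": 0},{"fingers": 255,"tx": 0,"ty": 0,"tz": 0,"roll": 0}])

```text
time_s: 17.65
tcp_pos: [559.2, -63.1, 88.3]
ee_rot: [-0.0, 0.997, -0.079, -0.0]
ft_force: [-0.2, 0.0, 1.0]
grip_width: 0.2
grasp_force: 0.0
```

>>> carry_out(increments=[{"fingers": 255,"tx": 0,"ty": 0,"tz": 0.0006,"roll": 0},{"fingers": 255,"tx": 0,"ty": 0,"tz": 0.0004,"roll": 0},{"fingers": 255,"tx": 0,"ty": 0,"tz": 0,"roll": 0}])

```text
time_s: 17.95
tcp_pos: [559.6, -63.2, 87.9]
ee_rot: [0.0, 0.997, -0.079, 0.0]
ft_force: [-1.1, -0.0, 2.8]
grip_width: -0.4
grasp_force: 1.4
```

Contact is about 4 mm short of home, as expected at the spring ball. Pressing gently.

>>> carry_out(increments=[{"fingers": 255,"tx": 0,"ty": 0,"tz": 0.0005,"roll": 0},{"fingers": 255,"tx": 0,"ty": 0,"tz": 0.0005,"roll": 0},{"fingers": 255,"tx": 0,"ty": 0,"tz": 0,"roll": 0}])

```text
time_s: 18.25
tcp_pos: [559.5, -63.2, 86.6]
ee_rot: [0.0, 0.997, -0.079, 0.0]
ft_force: [-0.9, 1.0, 3.0]
grip_width: -0.2
grasp_force: 1.4
```

>>> carry_out(increments=[{"fingers": 255,"tx": 0,"ty": 0,"tz": 0.0005,"roll": 0},{"fingers": 255,"tx": 0,"ty": 0,"tz": 0.0003,"roll": 0},{"fingers": 255,"tx": 0,"ty": 0,"tz": 0,"roll": 0}])

```text
time_s: 18.55
tcp_pos: [559.3, -63.1, 85.6]
ee_rot: [-0.0, 0.997, -0.079, 0.0]
ft_force: [-0.4, 0.0, 2.5]
grip_width: -0.3
grasp_force: 1.2
```

>>> carry_out(increments=[{"fingers": 255,"tx": 0,"ty": 0,"tz": 0.0006,"roll": 0},{"fingers": 255,"tx": 0,"ty": 0,"tz": 0.0006,"roll": 0},{"fingers": 255,"tx": 0,"ty": 0,"tz": 0,"roll": 0}])

```text
time_s: 18.85
tcp_pos: [559.3, -63.1, 84.4]
ee_rot: [-0.0, 0.997, -0.079, -0.0]
ft_force: [0.0, -0.3, 2.5]
grip_width: -0.6
grasp_force: 1.2
```

>>> carry_out(increments=[{"fingers": 255,"tx": 0,"ty": 0,"tz": 0.0005,"roll": 0},{"fingers": 255,"tx": 0,"ty": 0,"tz": 0.0003,"roll": 0},{"fingers": 255,"tx": 0,"ty": 0,"tz": 0,"roll": 0}])

```text
time_s: 19.15
tcp_pos: [559.4, -63.2, 84.1]
ee_rot: [0.0, 0.997, -0.079, -0.0]
ft_force: [-1.5, 0.3, 6.2]
grip_width: -0.5
grasp_force: 2.8
```

>>> carry_out(increments=[{"fingers": 255,"tx": 0,"ty": 0,"tz": 0.0005,"roll": 0},{"fingers": 255,"tx": 0,"ty": 0,"tz": 0.0004,"roll": 0},{"fingers": 255,"tx": 0,"ty": 0,"tz": 0,"roll": 0}])

```text
time_s: 19.45
tcp_pos: [559.4, -63.2, 84.0]
ee_rot: [0.0, 0.997, -0.079, -0.0]
ft_force: [-5.0, 0.5, 10.8]
grip_width: 0.2
grasp_force: 5.5
```

The pin is stiff at z = 84, which is exactly the home height (66 + 18). I'll retreat and verify.

>>> carry_out(increments=[{"fingers": 255,"tx": 0,"ty": 0,"tz": -0.005,"roll": 0},{"fingers": 255,"tx": -0.01,"ty": 0,"tz": -0.03,"roll": 0},{"fingers": 255,"tx": -0.03,"ty": 0,"tz": -0.03,"roll": 0},{"fingers": 255,"tx": -0.03,"ty": 0,"tz": -0.03,"roll": 0},{"fingers": 255,"tx": 0,"ty": 0,"tz": 0,"roll": 0},{"fingers": 255,"tx": 0,"ty": 0,"tz": 0,"roll": 0}])

```text
time_s: 20.05
tcp_pos: [490.2, -52.0, 178.1]
ee_rot: [0.0, 0.997, -0.079, 0.001]
ft_force: [0.4, -0.4, -0.2]
grip_width: -0.0
grasp_force: 0.0
```

Run:
```python
from h import *
save('wrist','w8')
for l,z in [('pin_collar',66),('pin',16),('bar',0),('paddle',80)]:
    print(l,[(round(x['p'],2),np.round(x['uv']),np.round(proj_scene('wrist',x['uv'],z)[:2],1)) for x in robot.tip_of('wrist',l)[:1]])
b=robot.search_frame('wrist','pin')[:1]; print(b,robot.sense()['tcp_pos'])
m=np.array(b[0]['box']) if b else None
if b: print('centre@75',proj_scene('wrist',m[:2],75),'width mm',np.linalg.norm(proj_scene('wrist',m[:2]+[m[2]/2,0],84)-proj_scene('wrist',m[:2]-[m[2]/2,0],84)))
```

```text
pin_collar [(0.73, array([321., 139.]), array([556.8, -64.7]))]
pin [(0.7, array([314., 136.]), array([557.5, -59.5]))]
bar [(0.74, array([107., 145.]), array([589.5, 135.4]))]
paddle [(0.86, array([222., 146.]), array([564.4,  -0.7]))]
[{'box': [313.6, 140.8, 32.7, 37.4], 'p': 0.83}] [490.03444004 -51.98903862 176.44645816]
centre@75 [556.71578151 -59.85039412  75.        ] width mm 20.54109747622002
```

```bash
python3 -c "
from cell import robot
print(robot.close_job())"
```

```text
the job is handed in; nothing more can be done
None
```

The bar is closed and the pin pressed fully home (head top stiff at 84 mm under about 11 N, robot then clear), and the job was handed in at about 20 s; it gave no verdict.

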